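Clamp the board in the edge clamp that suits its thickness

ROBOT

A 6-joint arm with a two-finger parallel gripper is mounted at the origin on the work surface. World frame = base frame: x ahead of the robot, y to its left, z up, the work surface at z = 0. Lengths are in m, angles in degrees, forces in N, time in s.
With the tool pointing down it reaches from about 0.25 to 0.725 m from the base axis. Payload 9.7 kg.
Tool frame: the origin (TCP) lies between the finger pads; the fingertips stand 11 mm ahead of it and the grasp point (between the pads) lies 8 mm behind it; z points along the fingers, y is the line along which they close (so a half turn about z gives the same grasp; the last joint's range is limited). The gripper opens to 85 mm and grips with 20 to 120 N. Pads are 22 mm wide; open, the fingers measure 114 mm over their backs; the gripper's body (76 mm by 85 mm) begins 54 mm behind the grasp point. The pads swing forward as they close: fully open they stand 13 mm farther back than shut.
Start: joints at [67.093, 4.979, 10.078, 95.1, 0, 90], TCP at [0.214, 0.507, 0.242] pointing down, gripper open.
Joint ranges: [-179.16, 179.16], [-48.56, 103.87], [-65.8, 70.77], [-126.05, 130.52], [-82.76, 87.17], [-180, 180]. Speed limits (degrees/s): [127.2, 127.2, 147.25, 180, 180, 180].

INTERFACE

Orientations are given as [roll, pitch, yaw] about the fixed x, y, z axes, in that order (R = Rz(yaw) Ry(pitch) Rx(roll)).
In Python, from workcell import monitor, cams, ticket gives the robot as it stands.
- The arm moves only by the tool carry_out, never from a script. Its argument "plan" is a list of rows, each an object with "travel": the shift along the world's x, y, z as a fraction of full scale, a list of three; "angular": the turn, a rotation vector about the world's x, y, z as a fraction of full scale, a list of three; "grip": the gripper's target within -1 to 1 (fully open at 1, half-way at 0, shut at -1). In form: [{"travel": [x, y, z], "angular": [ax, ay, az], "grip": grip}, ...]. A call has 1 to 8 rows; each row is the pose to reach, as a shift and turn from the pose commanded when the call began; what a row does not reach only later rows make up. Full scale, the value 1, is 300 mm for a shift and 0.5 rad for a turn. A row lasts 1/12 s, in which the tool goes at most 41.7 mm and 7.16 degrees, less where a joint would pass 70% of its speed; a pose out of reach is approached as far as the arm can. A call with a number of a shift or a turn outside -1 to 1 is refused whole. A call with a gripper value outside its range is refused whole. The fingers move at their own pace and stop on an object; "grip_force" is the grip in N (left out, the last holds). Time passes only in rows, so rows that repeat a pose let the fingers close. It gives the time, the measured TCP pose, the force, the opening and the grip force at its end, in the units of the state.
- monitor.get_obs(): the state, without advancing time (a new reading comes with each control period).
- cams.camera(name): name is "side" or "top" or "wrist"; returns a dict with "frame" (420x560x3 uint8, red, green, blue), "mtx" (3x3 intrinsics, pixels), "view" (4x4, takes a point from world to camera coordinates); the wrist camera has in their place "T_tool_cam" (4x4, takes a point from camera to tool coordinates, whose origin is the TCP and whose axes are the flange's). Camera axes: x right, y up, looking along -z (the intrinsics and any distortion apply to the point x, -y, -z); pixel columns grow to the right and rows downward; lengths in m; the calibration is good to about 2 mm. A picture is of the moment at which its call begins: read the wrist's pose just before it. There is no depth.
- ticket.job_done(): hands the job in; it is judged then, once.
The state is a dict: "time": time; "q": joint angles; "qd": joint speeds; "joint_efforts": joint torques, N m; "ee_pos": TCP position; "tcp_rot": TCP orientation; "wrist_force": force on the tool from outside, world axes, zero at the start; "torque": the same for the moment, N m; "opening": finger opening in m; "grasp_force": force on a finger pad.
Only numpy, scipy, OpenCV 4.12 (cv2) and the standard library are available. Lean on these libraries where they do the work, as an engineer would, in place of code of your own. Each camera call takes 0.05 s, during which the arm holds its last target. There are 200 camera calls.

TASK

Pinch the two-layer board in the cradle to find how thick it is, and put it upright, as it stands now, into the one edge clamp made for that thickness (blue jaw 9 to 12 mm, yellow 12 to 15, red 15 to 18). Press it gently fully down onto the slot floor, then slide it along the slot until it has pushed the white pin fully in and butts against the end stop, and let go; the glue joint is fresh, so never push it hard against a clamp, and leave the other things on the bench where they are.

Things in the scene. Friction and masses are not known exactly. Their poses are not given: they have to be found in the camera images.
- cradle: plywood cradle fixed, about 100 x 70; the board stands loosely in the 26 mm wide trough between its two rails (along the cradle's x). Origin at the centre of its underside; trough floor 8 above that, rail tops 26 above.
- board: board to be clamped: waxed dark wood glued to a pale layer, 110 long (its x), 75 high (z), on its long edge, about 130 g. Thickness (y) differs every time, 9 to 18, not given: pinch lightly and read the finger opening (it gives a few tenths of a mm). Origin: middle of the lower edge of the dark layer, 4.5 inside the dark face (that face is at y = -4.5); the pale layer is on the +y side.
- board_top (a point): middle of the top edge of the board's dark layer, 75 above the board's origin. The pale face is at y = thickness - 4.5 from here, so the middle of the board is at y = thickness/2 - 4.5. Grip across the thickness in the upper half. The fresh glue bears 50 N in all, jolts included, between board and clamp (the sprung jaw's own grip makes up to 8 of that).
- clamp_s: edge clamp with blue jaw, for boards 9 to 12 thick; fixed, base 15 thick, x -90 to +135, y +-55; origin on its underside. Slot floor 15 above it. Slot along its x between a fixed wooden jaw (face at y = 0, on the -y side) and the blue sprung jaw (on the +y side). Jaw faces are upright to 27.5 above the origin, then flare outward 8 up to their tops at 44, as a lead-in.
- clamp_s_pin (a joint): white tell-tale pin in the dark steel end stop at the slot's +x end, in m: 0 sticking out, 0.005 pushed in flush with the stop's face, where the board butts; a faint spring (0.15 N) brings it back. 10 mm thick, 9 above the slot floor. The stop is set differently each time, not given: the free pin's tip is somewhere from x = +75 to +101 mm of the clamp; the stop's face is 5 further.
- clamp_s_jaw (a joint): blue sprung jaw's opening in m: 0 at rest (slot 8 mm wide), at most 0.0046 (slot 12.6 mm), pushed open by the board towards clamp +y. Its spring pushes back with 2 to 3.8 N. Going down past the lead-in takes up to about 8 N; sliding along takes 1 to 8 N, more the harder the board is pressed down.
- clamp_m: edge clamp with yellow jaw, for boards 12 to 15 thick; fixed, base 15 thick, x -90 to +135, y +-55; origin on its underside. Slot floor 15 above it. Slot along its x between a fixed wooden jaw (face at y = 0, on the -y side) and the yellow sprung jaw (on the +y side). Jaw faces are upright to 27.5 above the origin, then flare outward 8 up to their tops at 44, as a lead-in.
- clamp_m_pin (a joint): white tell-tale pin in the dark steel end stop at the slot's +x end, in m: 0 sticking out, 0.005 pushed in flush with the stop's face, where the board butts; a faint spring (0.15 N) brings it back. 10 mm thick, 9 above the slot floor. The stop is set differently each time, not given: the free pin's tip is somewhere from x = +75 to +101 mm of the clamp; the stop's face is 5 further.
- clamp_m_jaw (a joint): yellow sprung jaw's opening in m: 0 at rest (slot 11 mm wide), at most 0.0046 (slot 15.6 mm), pushed open by the board towards clamp +y. Its spring pushes back with 2 to 3.8 N. Going down past the lead-in takes up to about 8 N; sliding along takes 1 to 8 N, more the harder the board is pressed down.
- clamp_l: edge clamp with red jaw, for boards 15 to 18 thick; fixed, base 15 thick, x -90 to +135, y +-55; origin on its underside. Slot floor 15 above it. Slot along its x between a fixed wooden jaw (face at y = 0, on the -y side) and the red sprung jaw (on the +y side). Jaw faces are upright to 27.5 above the origin, then flare outward 8 up to their tops at 44, as a lead-in.
- clamp_l_pin (a joint): white tell-tale pin in the dark steel end stop at the slot's +x end, in m: 0 sticking out, 0.005 pushed in flush with the stop's face, where the board butts; a faint spring (0.15 N) brings it back. 10 mm thick, 9 above the slot floor. The stop is set differently each time, not given: the free pin's tip is somewhere from x = +75 to +101 mm of the clamp; the stop's face is 5 further.
- clamp_l_jaw (a joint): red sprung jaw's opening in m: 0 at rest (slot 14 mm wide), at most 0.0046 (slot 18.6 mm), pushed open by the board towards clamp +y. Its spring pushes back with 2 to 3.8 N. Going down past the lead-in takes up to about 8 N; sliding along takes 1 to 8 N, more the harder the board is pressed down.
- mallet: wooden mallet, lying; belongs where it is
- driver: orange-handled driver, lying; belongs where it is
- glue: white glue bottle, 130 high; belongs where it is
- wax: brass wax tin, 80 across; belongs where it is
- offcut_a: pale wood offcut 120 x 45 x 20; belongs where it is
- offcut_b: dark wood offcut 60 x 60 x 30; belongs where it is
- brush: bench brush, lying; belongs where it is
- square: try square, lying flat; belongs where it is
Things that resemble listed ones, but are neither listed nor needed, are in the scene too. What is shaped like the board but turquoise is not meant.

How it is judged (in metres and radians):
At the end, for the whole second after the job is handed in: Board upright (0.05 rad, same edge down) in the slot of a clamp whose sprung jaw grips it (opened over 0.4 mm), lower edge within 1.8 mm of the slot floor, in line with the slot within 0.05 rad, holding the end stop's pin in by over 3.4 of its 5 mm; released and at rest (((z of board in the frame of clamp_s between 0.0132 and 0.0168 m and x of board in the frame of clamp_s between 0.018 and 0.06 m and value of joint clamp_s_pin above 0.0034 m and y of board in the frame of clamp_s between 0.001 and 0.017 m and angle between the x axis of board and the x axis of clamp_s, either way round below 0.05 rad and value of joint clamp_s_jaw above 0.0004 m) or (z of board in the frame of clamp_m between 0.0132 and 0.0168 m and x of board in the frame of clamp_m between 0.018 and 0.06 m and value of joint clamp_m_pin above 0.0034 m and y of board in the frame of clamp_m between 0.001 and 0.017 m and angle between the x axis of board and the x axis of clamp_m, either way round below 0.05 rad and value of joint clamp_m_jaw above 0.0004 m) or (z of board in the frame of clamp_l between 0.0132 and 0.0168 m and x of board in the frame of clamp_l between 0.018 and 0.06 m and value of joint clamp_l_pin above 0.0034 m and y of board in the frame of clamp_l between 0.001 and 0.017 m and angle between the x axis of board and the x axis of clamp_l, either way round below 0.05 rad and value of joint clamp_l_jaw above 0.0004 m)) and angle between board's own z axis and vertical below 0.05 rad and linear speed of board below 0.02 m/s); the robot touches nothing.
It fails at once if the board is pushed against a clamp with more than 50 N (contact force between board and clamp_s above 50 N or contact force between board and clamp_m above 50 N or contact force between board and clamp_l above 50 N).
It fails at once if another thing on the bench is moved by more than 25 mm (distance of any of mallet, driver, glue, wax, offcut_a, offcut_b, brush, square from where it was at the start of the episode above 0.025 m).
It also fails if it takes over 51 s, if anything falls off the work surface, if the arm or the gripper's body presses on something with over 40 N, if the wrist force passes 120 N, or if a joint passes its speed limit or range.

## Working session

There is one attempt and no reset: what is moved stays moved. The work goes in short steps, Python scripts to look and compute and a tool call to move; the robot and the scene stay as the last step left them, time stands still between calls to the robot, and variables do not carry over. Pictures are saved under pics/ and viewed, at most 10 in all, crops included, and the job is handed in when it is done.

Besides the shell and the picture viewer there is one more tool, called after "Request:" by a JSON object that holds its "fn" and its "kwargs". carry_out: Moves the arm, as the interface text tells. Its arguments: {"type":"object","properties":{"plan":{"type":"array","items":{"type":"object","properties":{"travel":{"type":"array","items":{"type":"number"}},"angular":{"type":"array","items":{"type":"number"}},"grip":{"type":"number"}}}},"grip_force":{"type":"number"}},"required":["plan"]}

```bash
mkdir -p pics; ls; python3 - <<'E'
from workcell import monitor,cams
import cv2,numpy as np
o=monitor.get_obs();print(o)
a=[]
for n in("top","side"):
    c=cams.camera(n);cv2.imwrite(f"pics/{n}0.png",c["frame"][:,:,::-1]);print(n,c["mtx"].tolist(),np.round(c["view"],4).tolist(),[k for k in c])
    np.savez(f"{n}.npz",**c)
E
```

```text
pics
{'time': 0.0, 'q': array([ 6.70937244e+01,  5.00998763e+00,  1.00360883e+01,  9.51015244e+01,
       -1.75436409e-03,  8.99993801e+01]), 'qd': array([ 0.08810421,  0.01805692, -0.06800671, -0.0018641 , -0.02835836,
        0.03575121]), 'joint_efforts': array([-2.55414079e-04, -5.20385778e+01,  4.64806008e+01,  1.61489344e-02,
        4.35288030e-05,  1.27994997e-05]), 'ee_pos': array([0.21399533, 0.50642159, 0.24160839]), 'tcp_rot': array([-1.79924576e+02,  1.75354657e-03,  1.57094347e+02]), 'wrist_force': array([-0.56817161, -0.48698284, -0.52538461]), 'torque': array([-0.0186876 ,  0.02190464, -0.03009096]), 'grasp_force': 0.0, 'opening': 0.08496083598738718}
top [[463.07070962879123, 0.0, 275.17382573824113], [0.0, 463.07070962879123, 211.83097468924439], [0.0, 0.0, 1.0]] [[-0.0132, -0.9998, -0.0123, -0.0031], [0.9946, -0.0144, 0.1029, -0.4205], [-0.1031, -0.0109, 0.9946, -1.3875], [0.0, 0.0, 0.0, 1.0]] ['frame', 'mtx', 'view']
side [[416.5550067399782, 0.0, 272.71413951222615], [0.0, 416.5550067399782, 203.97386017827128], [0.0, 0.0, 1.0]] [[0.9812, -0.1931, 0.002, -0.4089], [0.1229, 0.6322, 0.765, -0.0824], [-0.149, -0.7503, 0.644, -1.0663], [0.0, 0.0, 0.0, 1.0]] ['frame', 'mtx', 'view']
```

View pics/top0.png

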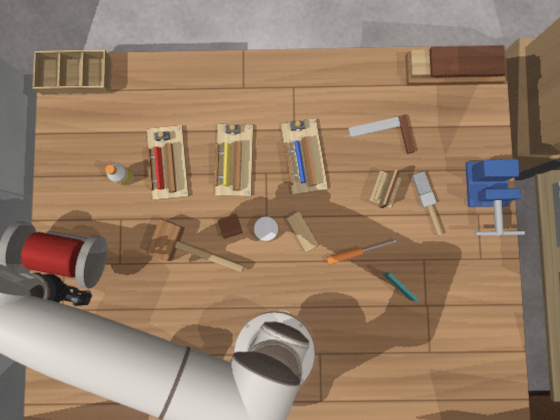

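View pics/side0.png

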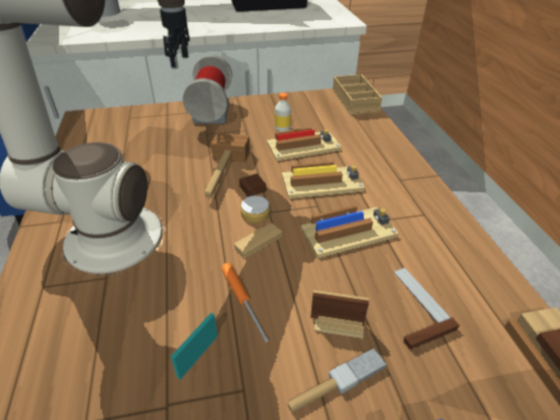

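```bash
cat > h.py <<'E'
import numpy as np,cv2
def ray(c,u,v):
    K=c["mtx"];d=np.array([(u-K[0,2])/K[0,0],-(v-K[1,2])/K[1,1],-1.]);V=c["view"]
    return -V[:3,:3].T@V[:3,3],V[:3,:3].T@d
def onz(c,u,v,z):
    o,d=ray(c,u,v);return o+d*(z-o[2])/d[2]
def proj(c,p):
    K=c["mtx"];q=c["view"][:3,:3]@np.asarray(p)+c["view"][:3,3];return K[0,0]*q[0]/-q[2]+K[0,2],K[1,1]*-q[1]/-q[2]+K[1,2]
def load(n): return dict(np.load(n+".npz"))
def wcam(n,cam,o):
    from scipy.spatial.transform import Rotation as R
    T=np.eye(4);T[:3,:3]=R.from_euler('xyz',o["tcp_rot"],degrees=True).as_matrix();T[:3,3]=o["ee_pos"]
    c=dict(frame=cam["frame"],mtx=cam["mtx"],view=np.linalg.inv(T@cam["T_tool_cam"]))
    np.savez(n+".npz",**c);return c
E
python3 - <<'E'
from h import *
t=load("top");s=load("side")
f=t["frame"][:,:,::-1];g=s["frame"][:,:,::-1]
a=cv2.resize(f[160:215,355:415],(400,367),interpolation=3)
b=cv2.resize(f[110:205,140:335],(800,390)[:2],interpolation=3)[:230]
a2=cv2.resize(g[280:345,300:380],(400,325),interpolation=3)
top=np.hstack([a[:325],a2]);cv2.imwrite("pics/crop0.png",np.vstack([top,b]))
for n,(u,v),z in [("cradle",(384,188),.07),("blue",(304,156),.044),("yel",(235,158),.044),("red",(167,162),.044),("tq",(400,287),.04)]:print(n,onz(t,u,v,z).round(3))
E
```

```text
cradle [ 0.481 -0.331  0.07 ]
blue [ 0.587 -0.099  0.044]
yel [0.584 0.111 0.044]
red [0.575 0.317 0.044]
tq [ 0.191 -0.374  0.04 ]
```

View pics/crop0.png

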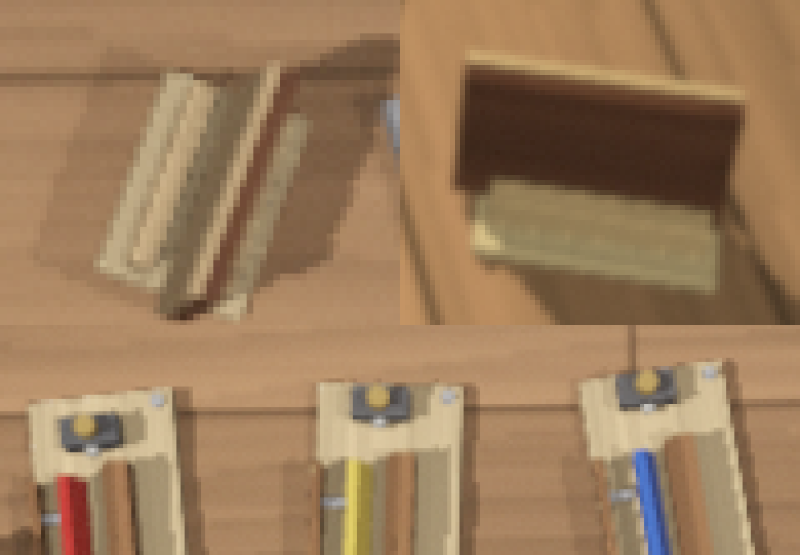

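Request:
{"fn": "carry_out", "kwargs": {"plan": [{"travel": [0.28,-0.95,0],"angular": [0,0,0],"grip": 1},{"travel": [0.28,-0.95,0],"angular": [0,0,0],"grip": 1},{"travel": [0.28,-0.95,0],"angular": [0,0,0],"grip": 1},{"travel": [0.28,-0.95,0],"angular": [0,0,0],"grip": 1},{"travel": [0.28,-0.95,0],"angular": [0,0,0],"grip": 1},{"travel": [0.28,-0.95,0],"angular": [0,0,0],"grip": 1},{"travel": [0.28,-0.95,0],"angular": [0,0,0],"grip": 1},{"travel": [0.28,-0.95,0],"angular": [0,0,0],"grip": 1}]}}

```text
time: 0.77
ee_pos: [0.2988, 0.217, 0.2426]
tcp_rot: [-180.0, 0.1, 156.9]
wrist_force: [-0.9, 0.6, 0.1]
opening: 0.0851
grasp_force: 0.0
```

Request:
{"fn": "carry_out", "kwargs": {"plan": [{"travel": [0.28,-0.95,0],"angular": [0,0,0.17],"grip": 1},{"travel": [0.28,-0.95,0],"angular": [0,0,0.17],"grip": 1},{"travel": [0.28,-0.95,0],"angular": [0,0,0.17],"grip": 1},{"travel": [0.28,-0.95,0],"angular": [0,0,0.17],"grip": 1},{"travel": [0.28,-0.95,0],"angular": [0,0,0.17],"grip": 1},{"travel": [0.28,-0.95,0],"angular": [0,0,0.17],"grip": 1},{"travel": [0.28,-0.95,0],"angular": [0,0,0.17],"grip": 1},{"travel": [0.28,-0.95,0],"angular": [0,0,0.17],"grip": 1}]}}

```text
time: 1.43
ee_pos: [0.3828, -0.0681, 0.2416]
tcp_rot: [-179.9, -0.0, 161.7]
wrist_force: [0.8, 0.4, 0.3]
opening: 0.0857
grasp_force: 0.0
```

Request:
{"fn": "carry_out", "kwargs": {"plan": [{"travel": [0.28,-0.88,0],"angular": [0,0,0],"grip": 1},{"travel": [0.28,-0.88,0],"angular": [0,0,0],"grip": 1},{"travel": [0.28,-0.88,0],"angular": [0,0,0],"grip": 1},{"travel": [0.28,-0.88,0],"angular": [0,0,0],"grip": 1},{"travel": [0.28,-0.88,0],"angular": [0,0,0],"grip": 1},{"travel": [0.28,-0.88,0],"angular": [0,0,0],"grip": 1},{"travel": [0.28,-0.88,0],"angular": [0,0,0],"grip": 1},{"travel": [0.28,-0.88,0],"angular": [0,0,0],"grip": 1}]}}

```text
time: 2.1
ee_pos: [0.4669, -0.3312, 0.2398]
tcp_rot: [180.0, -0.1, 161.8]
wrist_force: [1.2, -0.3, -0.4]
opening: 0.0855
grasp_force: 0.0
```

```bash
python3 - <<'E'
from h import *
from workcell import monitor,cams
o=monitor.get_obs();c=cams.camera("wrist");print(o["time"],o["ee_pos"],o["tcp_rot"],o["q"],o["wrist_force"])
w=wcam("w1",c,o);cv2.imwrite("pics/w1.png",w["frame"][:,:,::-1])
t=load("top");b=onz(t,390.6,187,.083);print(b,proj(w,b),np.round(c["T_tool_cam"],3).tolist())
t2=cams.camera("top");np.savez("top2.npz",**t2)
E
```

```text
2.1 [ 0.46687907 -0.3312172   0.23978218] [ 1.79996435e+02 -1.34223677e-01  1.61791709e+02] [-3.53356759e+01  8.19364802e+00  1.33152913e+01  9.52509644e+01
 -3.61215072e-02 -1.71273401e+01] [ 1.17253834 -0.34166575 -0.35259922]
[ 0.48204239 -0.34723854  0.083     ] (np.float64(266.9377624844557), np.float64(216.94104900401453)) [[-0.0, 0.951, 0.31, 0.08], [1.0, 0.0, -0.0, 0.0], [-0.0, 0.31, -0.951, -0.131], [0.0, 0.0, 0.0, 1.0]]
```

View pics/w1.png

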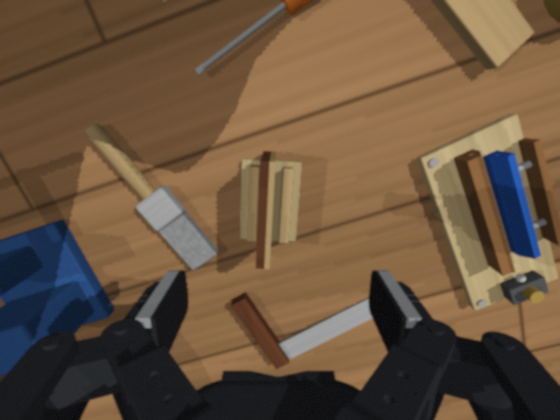

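```bash
python3 - <<'E'
from h import *
w=load("w1");f=w["frame"][:,:,::-1]
cv2.imwrite("pics/w1c.png",cv2.resize(f[140:280,220:320],(560,784)[:2],interpolation=3)[:600] if 0 else cv2.resize(f[145:275,225:315],(415,600),interpolation=3))
print(w["mtx"][0,0]);hsv=cv2.cvtColor(np.ascontiguousarray(f),cv2.COLOR_BGR2HSV)
for r in (165,190,210,230,255):print(r,[tuple(int(x) for x in f[r,k,::-1]) for k in range(254,282,2)])
E
```

```text
315.19139812549304
165 [(98, 83, 57), (99, 84, 58), (99, 83, 58), (90, 63, 41), (86, 53, 34), (85, 52, 33), (85, 51, 32), (109, 81, 54), (164, 139, 98), (172, 148, 104), (170, 147, 105), (164, 145, 105), (162, 144, 105), (161, 143, 104)]
190 [(138, 116, 80), (136, 115, 79), (108, 84, 57), (89, 57, 38), (89, 55, 35), (90, 55, 36), (97, 63, 43), (145, 119, 81), (170, 145, 102), (166, 141, 98), (131, 112, 78), (109, 94, 67), (109, 95, 69), (103, 89, 62)]
210 [(138, 116, 80), (128, 105, 72), (96, 68, 45), (90, 55, 34), (92, 56, 37), (91, 56, 36), (117, 87, 57), (164, 139, 96), (170, 146, 103), (151, 129, 91), (113, 98, 69), (109, 95, 67), (105, 91, 64), (114, 96, 67)]
230 [(131, 109, 74), (112, 89, 60), (90, 58, 37), (91, 57, 37), (89, 55, 34), (96, 62, 41), (145, 118, 81), (169, 144, 102), (165, 140, 100), (127, 109, 77), (109, 95, 68), (106, 93, 66), (103, 88, 61), (138, 117, 80)]
255 [(130, 97, 65), (108, 74, 49), (91, 57, 36), (90, 55, 35), (91, 57, 37), (123, 95, 63), (164, 140, 99), (168, 143, 102), (153, 124, 85), (142, 108, 73), (141, 107, 72), (139, 105, 69), (139, 105, 70), (138, 104, 69)]
```

View pics/w1c.png

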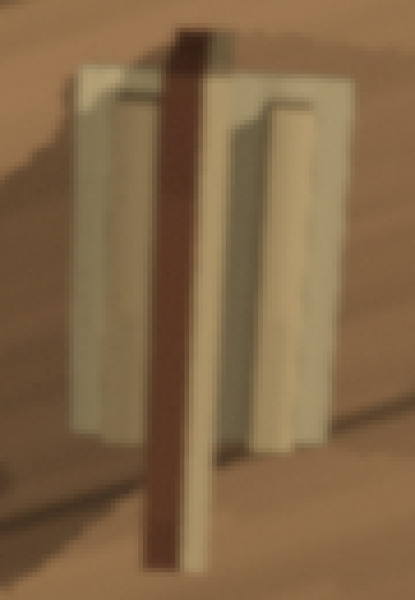

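```bash
python3 - <<'E'
from h import *
w=load("w1")
P=[onz(w,*p,.083) for p in [(260.8,161.3),(255.8,268.6),(275.3,161.3),(270.1,268.6)]]
for p in P:print(p.round(4))
print([np.linalg.norm(P[a]-P[b]).round(4) for a,b in((0,1),(2,3),(0,2),(1,3))])
d=P[1]-P[0]+P[3]-P[2];print("yaw",np.degrees(np.arctan2(d[1],d[0])),"mid",np.mean(P,0))
E
```

```text
[ 0.4294 -0.3352  0.083 ]
[ 0.5312 -0.376   0.083 ]
[ 0.4336 -0.3226  0.083 ]
[ 0.5358 -0.3622  0.083 ]
[np.float64(0.1097), np.float64(0.1096), np.float64(0.0132), np.float64(0.0146)]
yaw -21.50620518683295 mid [ 0.4825064  -0.34900985  0.083     ]
```

Request:
{"fn": "carry_out", "kwargs": {"plan": [{"travel": [0.052,-0.059,-0.1],"angular": [0,0,-0.115],"grip": 1},{"travel": [0.052,-0.059,-0.2],"angular": [0,0,-0.115],"grip": 1},{"travel": [0.052,-0.059,-0.32],"angular": [0,0,-0.115],"grip": 0.6},{"travel": [0.052,-0.059,-0.44],"angular": [0,0,-0.115],"grip": 0.3},{"travel": [0.052,-0.059,-0.54],"angular": [0,0,-0.115],"grip": 0.1},{"travel": [0.052,-0.059,-0.6],"angular": [0,0,-0.115],"grip": -0.2},{"travel": [0.052,-0.059,-0.606],"angular": [0,0,-0.115],"grip": -0.3},{"travel": [0.052,-0.059,-0.606],"angular": [0,0,-0.115],"grip": -0.3}], "grip_force": 20}}

```text
time: 2.87
ee_pos: [0.4813, -0.3436, 0.0603]
tcp_rot: [180.0, -0.1, 158.7]
wrist_force: [-0.7, 0.2, 0.7]
opening: 0.0301
grasp_force: 0.0
```

Request:
{"fn": "carry_out", "kwargs": {"plan": [{"travel": [0,0,0],"angular": [0,0,0],"grip": -0.5},{"travel": [0,0,0],"angular": [0,0,0],"grip": -0.6},{"travel": [0,0,0],"angular": [0,0,0],"grip": -0.7},{"travel": [0,0,0],"angular": [0,0,0],"grip": -0.8},{"travel": [0,0,0],"angular": [0,0,0],"grip": -1},{"travel": [0,0,0],"angular": [0,0,0],"grip": -1},{"travel": [0,0,0],"angular": [0,0,0],"grip": -1},{"travel": [0,0,0],"angular": [0,0,0],"grip": -1}]}}

```text
time: 3.53
ee_pos: [0.4827, -0.3454, 0.0628]
tcp_rot: [-180.0, 0.2, 158.7]
wrist_force: [0.0, 2.6, 6.9]
opening: 0.0135
grasp_force: 19.8
```

```bash
python3 - <<'E'
from h import *
from workcell import monitor,cams
for i in range(4):
    o=monitor.get_obs();print(o["time"],o["ee_pos"],o["tcp_rot"],o["wrist_force"],o["opening"],o["grasp_force"]);
    c=cams.camera("wrist" if i else "side")
w=wcam("w2",c,o);cv2.imwrite("pics/w2.png",w["frame"][:,:,::-1])
E
```

```text
3.5333 [ 0.48268866 -0.34539834  0.0627952 ] [-179.99482086    0.19099558  158.67888717] [0.01032251 2.58731186 6.91448029] 0.013488199344209943 19.828980267047882
3.5833 [ 0.4826724  -0.34537063  0.06281735] [-179.99724153    0.18865574  158.6792427 ] [0.46707519 2.96747691 7.45092135] 0.013577078127608645 19.823401272296906
3.6333 [ 0.48269429 -0.34537121  0.06280914] [-179.99610804    0.18903979  158.67872594] [0.25577653 2.85136032 7.18164878] 0.013324691922699621 19.818264842033386
3.6833 [ 0.48267457 -0.34539062  0.06282152] [-179.99498358    0.18945249  158.67743656] [-0.33203748  3.06104457  6.43263445] 0.013786796532812182 19.813856184482574
```

```bash
python3 - <<'E'
from h import *
t=load("top2");f=np.ascontiguousarray(t["frame"][:,:,::-1])
hsv=cv2.cvtColor(f,cv2.COLOR_BGR2HSV)
m=cv2.inRange(hsv,(22,120,90),(32,255,255));m[:, :200]=0;m[:,265:]=0;m[:110]=0;m[205:]=0
cs=max(cv2.findContours(m,0,2)[0],key=cv2.contourArea);r=cv2.minAreaRect(cs);print("yellow",r)
b=cv2.boxPoints(r);P=np.array([onz(t,*p,.044) for p in b]);print(P.round(4))
e=[(P[i]+P[(i+1)%4])/2 for i in range(4)]
l=[e[0]-e[2],e[1]-e[3]];d=max(l,key=np.linalg.norm);d=d*np.sign(d[0]);print(np.linalg.norm(d),np.degrees(np.arctan2(d[1],d[0])),P.mean(0))
# wood jaw / plate
for v in(140,150,160,170,180):print(v,[tuple(int(x) for x in f[v,k,::-1]) for k in range(212,258,3)])
E
```

```text
yellow ((226.4630889892578, 164.03440856933594), (6.495858192443848, 42.0803108215332), 2.045408248901367)
[[0.502  0.1488 0.044 ]
 [0.6315 0.144  0.044 ]
 [0.6304 0.1242 0.044 ]
 [0.501  0.1292 0.044 ]]
0.12956065779315093 -2.1510880241603907 [0.56621505 0.1365612  0.044     ]
140 [(144, 108, 78), (143, 108, 77), (174, 155, 121), (179, 158, 123), (183, 163, 127), (179, 159, 125), (184, 164, 129), (186, 166, 130), (164, 142, 107), (159, 133, 101), (146, 129, 99), (145, 127, 98), (145, 127, 97), (164, 146, 112), (92, 68, 49), (134, 101, 73)]
150 [(139, 104, 76), (122, 91, 65), (75, 57, 40), (126, 109, 83), (169, 147, 82), (132, 112, 52), (112, 95, 53), (129, 109, 82), (118, 84, 57), (139, 102, 71), (123, 107, 79), (127, 110, 83), (129, 113, 85), (170, 150, 116), (94, 71, 49), (139, 105, 76)]
160 [(141, 106, 76), (135, 100, 70), (78, 61, 43), (124, 109, 83), (179, 159, 85), (112, 94, 41), (115, 100, 63), (128, 102, 75), (120, 87, 58), (128, 95, 63), (123, 108, 80), (129, 111, 83), (130, 113, 86), (163, 143, 111), (114, 87, 64), (155, 119, 87)]
170 [(137, 106, 76), (146, 116, 79), (96, 79, 60), (122, 107, 81), (197, 173, 83), (112, 95, 42), (117, 101, 69), (124, 96, 69), (123, 88, 59), (124, 89, 60), (144, 127, 97), (149, 132, 101), (170, 151, 118), (149, 128, 98), (110, 82, 58), (149, 115, 84)]
180 [(146, 113, 81), (137, 99, 67), (108, 91, 68), (120, 104, 78), (198, 175, 85), (112, 95, 42), (121, 105, 77), (125, 95, 66), (128, 93, 61), (125, 92, 62), (146, 128, 98), (151, 133, 102), (170, 151, 116), (113, 91, 67), (106, 81, 56), (150, 113, 83)]
```

Request:
{"fn": "carry_out", "kwargs": {"plan": [{"travel": [0,0,0],"angular": [0,0,0],"grip": -1},{"travel": [0,0,0.06],"angular": [0,0,0],"grip": -1},{"travel": [0,0,0.16],"angular": [0,0,0],"grip": -1},{"travel": [0,0,0.28],"angular": [0,0,0],"grip": -1},{"travel": [0,0.05,0.42],"angular": [0,0,0.05],"grip": -1},{"travel": [0,0.12,0.52],"angular": [0,0,0.2],"grip": -1},{"travel": [0,0.24,0.62],"angular": [0,0,0.4],"grip": -1},{"travel": [0,0.38,0.62],"angular": [0,0,0.6],"grip": -1}], "grip_force": 50}}

```text
time: 4.4
ee_pos: [0.4826, -0.2363, 0.2523]
tcp_rot: [-179.8, 0.4, 176.0]
wrist_force: [2.3, 0.7, -1.1]
opening: 0.0127
grasp_force: 50.2
```

```bash
python3 - <<'E'
from workcell import monitor
import time
o=monitor.get_obs();print(o["wrist_force"],o["opening"],o["grasp_force"],o["q"])
E
```

```text
[ 2.27952031  0.71630971 -1.0655082 ] 0.012727233190074762 50.16174674034119 [-2.60778418e+01  2.97537737e+00  9.07717163e+00  9.56240932e+01
 -1.89177082e-02 -2.20632081e+01]
```

Request:
{"fn": "carry_out", "kwargs": {"plan": [{"travel": [0.1,0.14,0],"angular": [0,0,0.06],"grip": -1},{"travel": [0.1,0.27,0],"angular": [0,0,0.06],"grip": -1},{"travel": [0.1,0.4,0],"angular": [0,0,0.06],"grip": -1},{"travel": [0.1,0.52,0],"angular": [0,0,0.06],"grip": -1},{"travel": [0.1,0.6,0],"angular": [0,0,0.06],"grip": -1},{"travel": [0.1,0.62,0],"angular": [0,0,0.06],"grip": -1},{"travel": [0.1,0.62,0],"angular": [0,0,0.06],"grip": -1}]}}

```text
time: 4.98
ee_pos: [0.5117, -0.048, 0.247]
tcp_rot: [-180.0, 0.1, 177.7]
wrist_force: [0.7, -0.5, -1.3]
opening: 0.0122
grasp_force: 50.0
```

```bash
python3 - <<'E'
from h import *
from workcell import monitor,cams
o=monitor.get_obs();c=cams.camera("wrist");print(o["time"],o["ee_pos"],o["tcp_rot"],o["wrist_force"],o["opening"])
w=wcam("w3",c,o);f=w["frame"][:,:,::-1]
cv2.imwrite("pics/w3.png",cv2.resize(f,(800,600),interpolation=3))
E
```

```text
4.9833 [ 0.51174798 -0.0479817   0.24702024] [-1.79997136e+02  7.23874840e-02  1.77734369e+02] [ 0.72870145 -0.46912762 -1.34198712] 0.01219635846869032
```

View pics/w3.png

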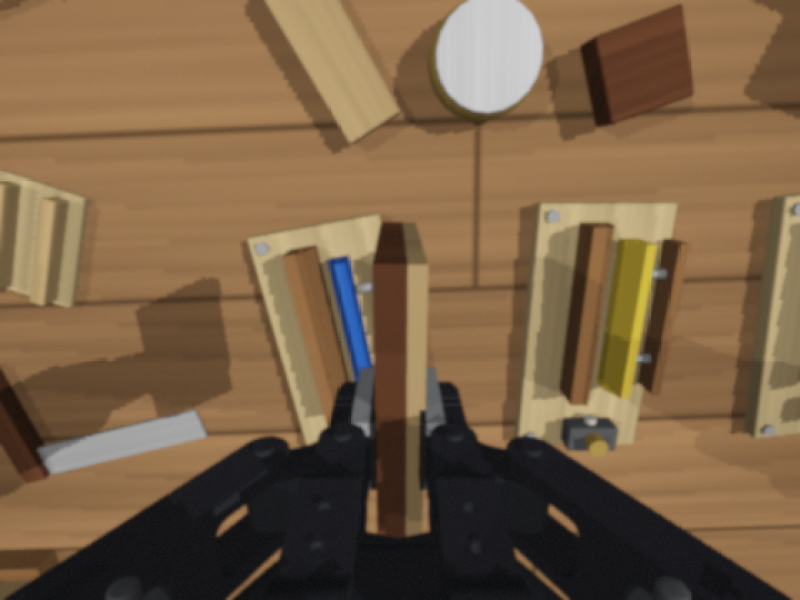

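```bash
python3 - <<'E'
from h import *
w=load("w3");k=560/800
def q(u,v,z): return onz(w,u*k,v*k,z)
n=[("pl-90,-55",541,204,.015,-90,-55),("pl-90,+55",677,204,.015,-90,55),("pl135,+55",633,443,.015,135,55),("pl135,-55",518,437,.015,135,-55)]
A=[];B=[]
for a,u,v,z,x,y in n:
    p=q(u,v,z);print(a,p.round(4));A.append([x/1e3,y/1e3]);B.append(p[:2])
A=np.array(A);B=np.array(B);ca=A.mean(0);cb=B.mean(0)
H=(A-ca).T@(B-cb);th=np.arctan2(H[0,1]-H[1,0],H[0,0]+H[1,1]);R=np.array([[np.cos(th),-np.sin(th)],[np.sin(th),np.cos(th)]])
t=cb-R@ca;print("yaw",np.degrees(th),"org",t,"res",((A@R.T+t-B)*1e3).round(1).tolist())
for a,u,v,z in[("wood inner top near",612,225,.044),("wood inner top far",588,403,.044),("wood outer near",583,225,.044),("yel top outer near",657,242,.044),("yel top outer far",632,396,.044),("yel inner floor/lower edge near",618,240,.0275),("pin",591,419,.024),("stop top near L",565,420,.035),("stop near R",615,420,.035)]:
    p=q(u,v,z);print(a,((p[:2]-t)@R*1e3).round(1))
f=w["frame"]
for r in (175,200,225,250):print(r,[tuple(int(x) for x in f[r,c]) for c in range(392,462,3)])
# board thickness & hanging
o=np.array([.51175,-.04798,.24702])
for u,v in[(377,262),(427,262)]:print("bt",q(u,v,.247+.020))
for u,v in[(380,223)]:print("bb",q(u,v,.247-.0548))
np.savez("cl.npz",R=R,t=t)
E
```

```text
pl-90,-55 [0.4738 0.0678 0.015 ]
pl-90,+55 [0.4781 0.1755 0.015 ]
pl135,+55 [0.6999 0.168  0.015 ]
pl135,-55 [0.6889 0.059  0.015 ]
yaw -2.5106163322316326 org [0.56270161 0.11855298] res [[-3.4, -0.3], [-2.9, 2.0], [0.0, -0.4], [6.2, -1.3]]
wood inner top near [-74.5  -9.6]
wood inner top far [74.9 -7.1]
wood outer near [-74.4 -31.1]
yel top outer near [-62.  26.]
yel top outer far [68.1 28.9]
yel inner floor/lower edge near [-60.4   4.7]
pin [103.2   7.6]
stop top near L [ 97.3 -20.6]
stop near R [97.1 23.3]
175 [(144, 127, 92), (140, 123, 89), (148, 130, 94), (145, 128, 92), (81, 63, 42), (64, 44, 26), (62, 44, 28), (109, 76, 47), (150, 108, 68), (150, 108, 68), (147, 106, 66), (129, 92, 58), (117, 97, 68), (106, 92, 56), (104, 88, 27), (131, 112, 34), (134, 115, 35), (134, 116, 36), (134, 115, 35), (134, 116, 35), (176, 157, 51), (208, 188, 67), (196, 176, 71), (129, 112, 78)]
200 [(117, 103, 73), (118, 103, 74), (119, 104, 74), (62, 48, 31), (51, 36, 24), (50, 35, 21), (106, 74, 46), (136, 98, 62), (136, 97, 60), (125, 88, 55), (127, 92, 59), (119, 103, 73), (103, 89, 42), (108,
[... 322 characters left out ...]
0, 104, 74), (99, 84, 32), (118, 101, 30), (134, 115, 36), (134, 116, 36), (135, 116, 37), (134, 115, 37), (165, 146, 48), (208, 187, 66), (196, 174, 68), (123, 107, 74), (66, 48, 32), (66, 45, 30), (62, 43, 27)]
250 [(112, 98, 70), (59, 44, 29), (51, 37, 23), (54, 37, 23), (120, 85, 53), (136, 98, 61), (135, 97, 61), (114, 80, 48), (114, 90, 61), (117, 103, 69), (84, 72, 23), (102, 86, 26), (106, 91, 26), (106, 90, 28), (106, 90, 27), (110, 93, 28), (185, 162, 54), (193, 170, 61), (165, 158, 135), (126, 127, 126), (94, 94, 94), (69, 62, 57), (52, 37, 24), (106, 75, 46)]
bt [ 0.45750448 -0.05069859  0.267     ]
bt [ 0.45800805 -0.03810298  0.267     ]
bb [ 0.45841179 -0.0526789   0.1922    ]
```

Request:
{"fn": "carry_out", "kwargs": {"plan": [{"travel": [0.05,0.11,0],"angular": [0,0,0.017],"grip": -1},{"travel": [0.1,0.22,0],"angular": [0,0,0.017],"grip": -1},{"travel": [0.15,0.34,0],"angular": [0,0,0.017],"grip": -1},{"travel": [0.21,0.46,-0.05],"angular": [0,0,0.017],"grip": -1},{"travel": [0.258,0.56,-0.15],"angular": [0,0,0.017],"grip": -1},{"travel": [0.258,0.573,-0.27],"angular": [0,0,0.017],"grip": -1},{"travel": [0.258,0.573,-0.36],"angular": [0,0,0.017],"grip": -1},{"travel": [0.258,0.573,-0.39],"angular": [0,0,0.017],"grip": -1}]}}

```text
time: 5.7
ee_pos: [0.5877, 0.1211, 0.1239]
tcp_rot: [-179.9, -0.4, 178.0]
wrist_force: [-0.3, -1.5, -1.8]
opening: 0.0124
grasp_force: 49.8
```

Request:
{"fn": "carry_out", "kwargs": {"plan": [{"travel": [0,0,0],"angular": [0,0,0],"grip": -1},{"travel": [0,0,0],"angular": [0,0,0],"grip": -1}]}}

```text
time: 5.87
ee_pos: [0.5896, 0.1211, 0.1305]
tcp_rot: [180.0, 0.0, 178.0]
wrist_force: [-0.2, -0.0, 0.5]
opening: 0.0126
grasp_force: 49.8
```

```bash
python3 - <<'E'
from h import *
from workcell import monitor,cams
o=monitor.get_obs();c=cams.camera("wrist");print(o["time"],o["ee_pos"],o["tcp_rot"],o["wrist_force"],o["opening"])
w=wcam("w4",c,o);f=w["frame"][:,:,::-1]
s=cams.camera("side");np.savez("side4.npz",**s)
print(proj(s,[.6,.12,.06]))
u,v=map(int,proj(s,[.6,.12,.06]))
a=cv2.resize(f,(800,600),interpolation=3)[100:420,150:650]
b=cv2.resize(s["frame"][v-60:v+60,u-56:u+56,::-1],(299,320),interpolation=3)
cv2.imwrite("pics/w4.png",np.hstack([a,b]))
E
```

```text
5.8667 [0.58959516 0.12111579 0.1304719 ] [1.79999565e+02 4.79884024e-02 1.77969816e+02] [-0.21565642 -0.04017518  0.48332597] 0.012577712249219847
(np.float64(326.80654935200096), np.float64(164.93609852871884))
```

View pics/w4.png

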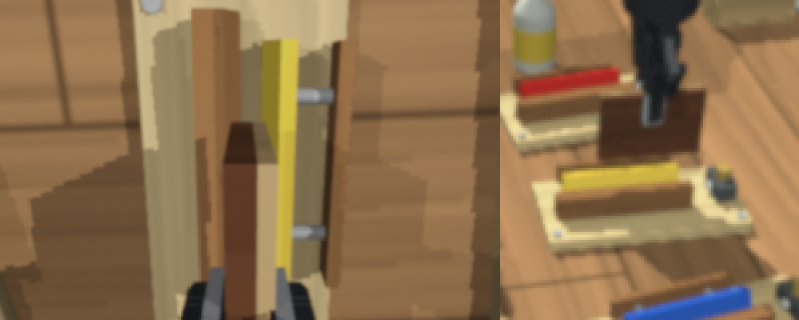

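```bash
python3 - <<'E'
from h import *
w=load("w4");k=560/800
q=lambda u,v,z: onz(w,(u+150)*k,(v+100)*k,z).round(4)
print("board bottom",q(231,123,.0757),q(271,123,.0757),"top",q(224,163,.1505),q(277,163,.1505))
print("wood inner near/far",q(238,12,.044),q(239,123,.044),"yel outer",q(299,42,.044),q(292,270,.044),"yel low inner",q(262,42,.0275))
f=w["frame"]
for r in(90,110,130,150,158,165):print(r,[tuple(int(x) for x in f[r,c]) for c in range(258,318,3)])
E
```

```text
board bottom [0.5363 0.1166 0.0757] [0.5369 0.133  0.0757] top [0.5356 0.1174 0.1505] [0.5361 0.1308 0.1505]
wood inner near/far [0.4916 0.1208 0.044 ] [0.5409 0.1192 0.044 ] yel outer [0.5052 0.148  0.044 ] [0.6201 0.1443 0.044 ] yel low inner [0.5042 0.1317 0.0275]
90 [(127, 91, 57), (129, 92, 57), (124, 89, 56), (123, 87, 54), (125, 89, 57), (156, 133, 94), (174, 155, 115), (177, 158, 117), (179, 160, 119), (185, 166, 124), (200, 180, 136), (205, 186, 141), (202, 182, 138), (202, 182, 138), (202, 182, 138), (201, 182, 137), (200, 180, 136), (200, 181, 137), (199, 179, 136), (196, 176, 133)]
110 [(135, 97, 61), (131, 94, 59), (126, 89, 56), (126, 90, 57), (124, 89, 56), (120, 96, 65), (119, 105, 75), (120, 106, 77), (122, 107, 77), (120, 105, 75), (127, 109, 51), (138, 119, 38), (139, 120, 38), (139, 120, 37), (154, 135, 44), (211, 195, 73), (214, 196, 73), (214, 194, 73), (207, 187, 75), (143, 126, 88)]
130 [(136, 98, 61), (132, 95, 59), (126, 89, 56), (127, 89, 56), (125, 89, 55), (121, 98, 67), (119, 105, 76), (122, 107, 77), (123, 108, 78), (123, 108, 76), (130, 112, 48), (139,
[... 372 characters left out ...]
 54), (214, 195, 72), (213, 193, 71), (213, 192, 70), (174, 154, 76), (123, 108, 77)]
158 [(137, 98, 62), (133, 96, 60), (123, 87, 54), (72, 46, 30), (64, 38, 25), (64, 39, 26), (63, 38, 26), (65, 41, 29), (92, 71, 49), (107, 90, 62), (108, 90, 63), (122, 104, 54), (139, 120, 37), (139, 120, 38), (187, 168, 58), (214, 196, 73), (214, 193, 71), (213, 192, 71), (160, 141, 77), (123, 107, 77)]
165 [(135, 96, 61), (134, 97, 61), (101, 69, 43), (55, 34, 22), (56, 36, 23), (55, 34, 23), (54, 33, 21), (54, 33, 21), (73, 54, 36), (110, 91, 64), (110, 92, 64), (111, 93, 63), (132, 113, 46), (139, 120, 38), (183, 160, 55), (208, 185, 67), (200, 176, 63), (199, 176, 63), (147, 128, 77), (123, 109, 78)]
```

```bash
python3 - <<'E'
from h import *
w=load("w4")
q=lambda u,v,z: onz(w,u,v,z).round(4)
for n,u,z in(("wood y0",273,.0275),("yel 11",287.5,.015),("wood -8",262.5,.044),("yel 19",300,.044)):print(n,q(u,130,z))
print("board",q(265.8,158,.0757),q(290.5,158,.0757))
E
```

```text
wood y0 [0.5246 0.1201 0.0275]
yel 11 [0.5258 0.1309 0.015 ]
wood -8 [0.5233 0.1133 0.044 ]
yel 19 [0.5242 0.1384 0.044 ]
board [0.5374 0.116  0.0757] [0.5379 0.1305 0.0757]
```

Request:
{"fn": "carry_out", "kwargs": {"plan": [{"travel": [0,0.0117,0],"angular": [0,0,0],"grip": -1},{"travel": [0,0.0117,-0.02],"angular": [0,0,0],"grip": -1},{"travel": [0,0.0117,-0.04],"angular": [0,0,0],"grip": -1},{"travel": [0,0.0117,-0.06],"angular": [0,0,0],"grip": -1},{"travel": [0,0.0117,-0.08],"angular": [0,0,0],"grip": -1},{"travel": [0,0.0117,-0.095],"angular": [0,0,0],"grip": -1},{"travel": [0,0.0117,-0.105],"angular": [0,0,0],"grip": -1},{"travel": [0,0.0117,-0.11],"angular": [0,0,0],"grip": -1}]}}

```text
time: 6.63
ee_pos: [0.5888, 0.1259, 0.0953]
tcp_rot: [-180.0, -0.1, 178.1]
wrist_force: [0.3, 0.0, -2.5]
opening: 0.0124
grasp_force: 49.6
```

Request:
{"fn": "carry_out", "kwargs": {"plan": [{"travel": [0,0,-0.005],"angular": [0,0,0],"grip": -1},{"travel": [0,0,-0.01],"angular": [0,0,0],"grip": -1},{"travel": [0,0,-0.015],"angular": [0,0,0],"grip": -1},{"travel": [0,0,-0.02],"angular": [0,0,0],"grip": -1},{"travel": [0,0,-0.025],"angular": [0,0,0],"grip": -1},{"travel": [0,0,-0.03],"angular": [0,0,0],"grip": -1},{"travel": [0,0,-0.035],"angular": [0,0,0],"grip": -1},{"travel": [0,0,-0.04],"angular": [0,0,0],"grip": -1}]}}

```text
time: 7.3
ee_pos: [0.5892, 0.1257, 0.0842]
tcp_rot: [-180.0, 0.0, 178.0]
wrist_force: [0.5, -3.7, 2.1]
opening: 0.0124
grasp_force: 49.8
```

Request:
{"fn": "carry_out", "kwargs": {"plan": [{"travel": [0,0,-0.006],"angular": [0,0,0],"grip": -1},{"travel": [0,0,-0.012],"angular": [0,0,0],"grip": -1},{"travel": [0,0,-0.018],"angular": [0,0,0],"grip": -1},{"travel": [0,0,-0.024],"angular": [0,0,0],"grip": -1},{"travel": [0,0,-0.028],"angular": [0,0,0],"grip": -1},{"travel": [0,0,-0.032],"angular": [0,0,0],"grip": -1},{"travel": [0,0,-0.034],"angular": [0,0,0],"grip": -1},{"travel": [0,0,-0.034],"angular": [0,0,0],"grip": -1}]}}

```text
time: 7.97
ee_pos: [0.5889, 0.1257, 0.0736]
tcp_rot: [-180.0, -0.0, 178.1]
wrist_force: [0.1, -5.2, -1.9]
opening: 0.0126
grasp_force: 49.3
```

Request:
{"fn": "carry_out", "kwargs": {"plan": [{"travel": [0,-0.003,-0.003],"angular": [0,0,0],"grip": -1},{"travel": [0,-0.005,-0.006],"angular": [0,0,0],"grip": -1},{"travel": [0,-0.005,-0.009],"angular": [0,0,0],"grip": -1},{"travel": [0,-0.005,-0.012],"angular": [0,0,0],"grip": -1},{"travel": [0,-0.005,-0.014],"angular": [0,0,0],"grip": -1},{"travel": [0,-0.005,-0.016],"angular": [0,0,0],"grip": -1},{"travel": [0,-0.005,-0.016],"angular": [0,0,0],"grip": -1},{"travel": [0,-0.005,-0.016],"angular": [0,0,0],"grip": -1}]}}

```text
time: 8.63
ee_pos: [0.5891, 0.1245, 0.07]
tcp_rot: [180.0, 0.0, 178.1]
wrist_force: [-3.7, -3.4, 5.8]
opening: 0.0126
grasp_force: 49.9
```

Request:
{"fn": "carry_out", "kwargs": {"plan": [{"travel": [0.004,0,-0.002],"angular": [0,0,0],"grip": -1},{"travel": [0.01,0,-0.002],"angular": [0,0,0],"grip": -1},{"travel": [0.016,0,-0.002],"angular": [0,0,0],"grip": -1},{"travel": [0.022,0,-0.002],"angular": [0,0,0],"grip": -1},{"travel": [0.028,0,-0.002],"angular": [0,0,0],"grip": -1},{"travel": [0.034,-0.001,-0.002],"angular": [0,0,0],"grip": -1},{"travel": [0.04,-0.001,-0.002],"angular": [0,0,0],"grip": -1},{"travel": [0.045,-0.001,-0.002],"angular": [0,0,0],"grip": -1}]}}

```text
time: 9.3
ee_pos: [0.6027, 0.1243, 0.07]
tcp_rot: [180.0, 0.1, 178.1]
wrist_force: [-4.9, -3.4, 10.3]
opening: 0.0122
grasp_force: 50.1
```

Request:
{"fn": "carry_out", "kwargs": {"plan": [{"travel": [0.004,0,0.002],"angular": [0,0,0],"grip": -1},{"travel": [0.008,0,0.003],"angular": [0,0,0],"grip": -1},{"travel": [0.012,0,0.003],"angular": [0,0,0],"grip": -1},{"travel": [0.016,0,0.003],"angular": [0,0,0],"grip": -1},{"travel": [0.02,0,0.003],"angular": [0,0,0],"grip": -1},{"travel": [0.023,0,0.003],"angular": [0,0,0],"grip": -1},{"travel": [0.026,0,0.003],"angular": [0,0,0],"grip": -1},{"travel": [0.028,0,0.003],"angular": [0,0,0],"grip": -1}]}}

```text
time: 9.97
ee_pos: [0.6109, 0.1242, 0.07]
tcp_rot: [180.0, 0.0, 178.1]
wrist_force: [-4.2, -2.6, 6.3]
opening: 0.0124
grasp_force: 49.6
```

Request:
{"fn": "carry_out", "kwargs": {"plan": [{"travel": [0.003,0,0],"angular": [0,0,0],"grip": -1},{"travel": [0.006,0,0],"angular": [0,0,0],"grip": -1},{"travel": [0.009,0,0],"angular": [0,0,0],"grip": -1},{"travel": [0.011,0,0],"angular": [0,0,0],"grip": -1},{"travel": [0.013,0,0],"angular": [0,0,0],"grip": -1},{"travel": [0.015,0,0],"angular": [0,0,0],"grip": -1}]}}

```text
time: 10.47
ee_pos: [0.6129, 0.1242, 0.0702]
tcp_rot: [-180.0, -0.3, 178.1]
wrist_force: [-21.7, -3.5, 17.5]
opening: 0.0122
grasp_force: 50.5
```

Request:
{"fn": "carry_out", "kwargs": {"plan": [{"travel": [-0.003,0,0],"angular": [0,0,0],"grip": -1},{"travel": [-0.005,0,0],"angular": [0,0,0],"grip": -1},{"travel": [-0.006,0,0],"angular": [0,0,0],"grip": -1},{"travel": [-0.006,0,0],"angular": [0,0,0],"grip": -1}]}}

```text
time: 10.8
ee_pos: [0.6126, 0.1242, 0.0701]
tcp_rot: [180.0, -0.1, 178.1]
wrist_force: [-9.9, -3.0, 9.9]
opening: 0.0125
grasp_force: 49.7
```

Request:
{"fn": "carry_out", "kwargs": {"plan": [{"travel": [0,0,0],"angular": [0,0,0],"grip": -1},{"travel": [0,0,0],"angular": [0,0,0],"grip": -1},{"travel": [0,0,0],"angular": [0,0,0],"grip": -0.6},{"travel": [0,0,0],"angular": [0,0,0],"grip": -0.4},{"travel": [0,0,0],"angular": [0,0,0],"grip": -0.2},{"travel": [0,0,0],"angular": [0,0,0],"grip": 0},{"travel": [0,0,0],"angular": [0,0,0],"grip": 0},{"travel": [0,0,0],"angular": [0,0,0],"grip": 0}], "grip_force": 20}}

```text
time: 11.47
ee_pos: [0.6137, 0.1242, 0.0693]
tcp_rot: [180.0, -0.0, 178.1]
wrist_force: [0.0, 0.3, -0.6]
opening: 0.0427
grasp_force: 0.0
```

Request:
{"fn": "carry_out", "kwargs": {"plan": [{"travel": [0,0,0.05],"angular": [0,0,0],"grip": 0},{"travel": [0,0,0.12],"angular": [0,0,0],"grip": 0},{"travel": [0,0,0.22],"angular": [0,0,0],"grip": 0},{"travel": [0,0,0.34],"angular": [0,0,0],"grip": 0},{"travel": [0,0,0.46],"angular": [0,0,0],"grip": 0},{"travel": [0,0,0.5],"angular": [0,0,0],"grip": 0},{"travel": [0,0,0.5],"angular": [0,0,0],"grip": 0}]}}

```text
time: 12.05
ee_pos: [0.615, 0.1244, 0.224]
tcp_rot: [179.9, 0.4, 178.1]
wrist_force: [0.0, -0.3, -0.6]
opening: 0.0428
grasp_force: 0.0
```

```bash
python3 - <<'E'
from h import *
from workcell import monitor,cams
o=monitor.get_obs();c=cams.camera("wrist");print(o["time"],o["ee_pos"],o["wrist_force"],o["opening"])
w=wcam("w5",c,o);f=w["frame"][:,:,::-1]
s=cams.camera("side");np.savez("side5.npz",**s)
u,v=map(int,proj(s,[.62,.12,.05]))
a=cv2.resize(f,(800,600),interpolation=3)[100:600,230:600]
b=cv2.resize(s["frame"][v-40:v+40,u-50:u+50,::-1],(430,344),interpolation=3);b=cv2.copyMakeBorder(b,0,156,0,0,0)
cv2.imwrite("pics/w5.png",np.hstack([a,b]))
E
```

```text
12.05 [0.61496927 0.12440932 0.22398778] [ 0.04831301 -0.31196486 -0.59039827] 0.04280483707848147
```

View pics/w5.png

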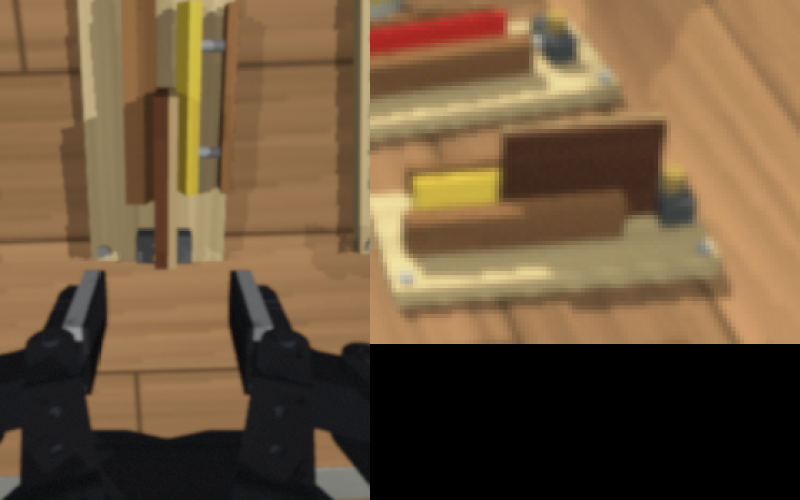

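The picture shows the board upright in the yellow clamp. Its end touches the dark stop (side crop, about 660,195), and the fingers are clear of it.

```bash
python3 -c "
from workcell import ticket
print(ticket.job_done())"
```

```text
the job is handed in; nothing more can be done
None
```

I put the board, which pinched at about 13.5 mm, upright in the yellow clamp, pressed to the slot floor, slid against the end stop and released; the job is handed in. The last pictures show it butted against the stop, but I had no direct reading of the pin or the jaw opening.

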